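# Fit the crank into the rivet counter and hold the clutch down

## Robot

A 6-joint arm with a two-finger parallel gripper is mounted at the origin on the work surface. World frame = base frame: x ahead of the robot, y to its left, z up, the work surface at z = 0. Lengths are in mm, angles in rad, forces in N, time in s.
With the tool pointing down it reaches from about 275 to 850 mm from the base axis. Payload 5.2 kg.
Tool frame: the origin (TCP) lies on the centre line of the jaws, within the pads' length; the fingertips stand 19 mm ahead of it and the grasp point (between the pads) is the TCP; z points along the fingers, y is the line along which they close (so a half turn about z gives the same grasp; the last joint's range is limited). The gripper opens to 85 mm and grips with 20 to 120 N. Pads are 22 mm wide; open, the fingers measure 114 mm over their backs; the gripper's body (76 mm by 85 mm) begins 54 mm behind the grasp point. The pads swing forward as they close: fully open they stand 13 mm farther back than shut.
Start: joints at [-1.514, 0.259, 1.535, -0, 1.348, -0.203], TCP at [141.309, -531.542, 250.31] pointing down, gripper open.
Joint ranges: [-3.14, 3.14], [-0.91, 2.08], [0.19, 2.58], [-1.22, 4.36], [0.22, 2.71], [-3.12, 3.12]. Speed limits (rad/s): [2.57, 2.57, 3.14, 3.14, 3.14, 3.14].

## Interface

Orientations are given as a 3x3 rotation matrix whose columns are the frame's x, y, z axes.
In Python, from bench import * gives the robot as it stands. The module is installed in compiled form; this text tells all that it offers.
- The arm moves only by the tool move_arm, never from a script. Its argument "moves" is one flat list of numbers, 6 for each row, row after row: the shift along the tool's x, y, z in mm, then the turn, a rotation vector about the tool's x, y, z in degrees. In form: [x, y, z, rx, ry, rz, x, y, z, rx, ry, rz, ...]. A call has 1 to 20 rows; each row is the pose to reach, as a shift and turn from the pose commanded when the call began, along the tool's axes at that moment; what a row does not reach only later rows make up. A row lasts 1/12 s, in which the tool goes at most 41.7 mm and 7.16 degrees, less where a joint would pass 70% of its speed; a pose out of reach is approached as far as the arm can. A call with a gripper value outside its range is refused whole. "jaw" is the gripper's target within -1 to 1 (fully open at 1, half-way at 0, shut at -1), set as the call begins (left out, the last holds). The fingers move at their own pace and stop on an object; the grip force is fixed at half the most. Time passes only in rows, so rows that repeat a pose let the fingers close. It gives the time, the measured TCP pose, the force, the opening and the grip force at its end, in the units of the state.
- observe(): the state, without advancing time (a new reading comes with each control period).
- snapshot(name): name is "scene" or "top" or "wrist"; returns the picture (420x560x3 uint8, blue, green, red); there is no depth.
- camera_model(name): a dict with "fx", "fy", "cx", "cy" (pixels), "world_to_cam" (4x4, takes a point from world to camera coordinates); the wrist camera has in their place "tool_from_camera" (4x4, takes a point from camera to tool coordinates, whose origin is the TCP and whose axes are the flange's). Camera axes: x right, y down, z forward; pixel columns grow to the right and rows downward; lengths in mm; the calibration is good to about 2 mm. A picture is of the moment at which its call begins: read the wrist's pose just before it. camera_model takes no time and is no camera call.
- hand_in(): hands the job in; it is judged then, once.
Trained networks look in the newest picture that a camera, given by its name, has taken for a name from the list of things; names that differ only in an ending like _2 or _b are one class to them, and where a whole thing is asked for, a point or a joint stands for the part that bears it (a point fixed in the world has none). Each returns a list of dicts, best first, with "score" (0 to 1); they miss things now and then, are a little off and sometimes report something else, mostly with a low value. They report only what shows in the picture. A call takes as long as a camera call. They do not tell look-alikes from the thing itself.
- spot_in(camera, target): "rect" ([left, top, right, bottom] in pixels, round what is visible of it).
- place_of(camera, target): "xy" ([column, row] in pixels: a listed point, or the origin of a listed thing).
The state is a dict: "clock": time; "q": joint angles; "joint_velocities": joint speeds; "effort": joint torques, N m; "ee_pos": TCP position; "tool_rot": TCP orientation; "wrist_force": force on the tool from outside, world axes, zero at the start; "torque": the same for the moment, N m; "finger_gap": opening from 0.0 (shut) to 1.0 (fully open); "grasp_force": force on a finger pad.
Only numpy, scipy, OpenCV 4.12 (cv2) and the standard library are available. Lean on these libraries where they do the work, as an engineer would, in place of code of your own. Each camera call takes 0.05 s, during which the arm holds its last target. There are 200 camera calls.

## Task

Lift the red crank handle out of its wooden rest, put its keyed shaft into the hub on top of the rivet counter and turn it until the key slips into the keyway, then keep pushing until the collar is fully home on the hub, which presses the sprung clutch down. Finish while still gripping the crank and holding it pushed home; do not let go. Leave the other things on the bench where they are.

Things in the scene. Friction and masses are not known exactly. Their poses are not given: they have to be found in the camera images.
- crank: Loose red crank, 0.32 kg +-30%, upright in the rest. Origin: centre of the shaft's lower end; z up the shaft, x towards the key. Up from the origin: tapered nose 0-6 mm (radius 6 to 10), steel shaft dia 20 to 46 mm, collar dia 44 at 46-54 mm, red grip block 54-96 mm. The key starts at 16 mm: the shaft below is a plain round pilot.
- grip (a point): On the crank's axis, 78 mm above its lower end, in the red grip block (40 mm along the crank's x, 16 mm thick along its y: close the fingers along y). A red crossbar dia 12 mm runs along x, 16 mm below this point, with balls dia 22 mm centred 62 mm either side of the axis: WHITE ball on the key's side (+x), black on the other.
- key (a point): Outer lower edge of the crank's brass key, 17 mm from the shaft's axis and 16 mm above its lower end. The key is 6 mm wide and runs up to 40 mm above the shaft's lower end.
- rest: Fixed wooden block 96 x 76 mm, 60 mm high; origin at the centre of its underside, z up. A 52 mm deep pocket in its top, 32 (x) by 25 (y) mm, holds the shaft, the crank's collar lying on the block's top; at the start the crank's x is along the rest's x. Lift the crank straight up 50 mm or more to clear it.
- counter: Fixed rivet counter: iron foot 200 x 160 x 12 mm (90 mm in front to 110 mm behind the origin), green casting 150 x 120 mm to 60 mm high, on it an upright round dark hub, dia 56, its top 118 mm above the bench. Origin: on the bench under the hub's axis; x to the counter's back, z up. A rivet hopper behind the hub reaches 105 mm. The hub does not turn.
- bore (a point): Centre of the hub's open bore at the level of its flat top face. Bore dia 23 mm with one keyway 9 mm wide reaching 19.5 mm from the axis, full depth; a white mark on the top face lies just outside it. The keyway's direction is not this point's: it lies anywhere within 0.6 rad either side of the counter's +x. See it, or feel for it by turning the crank; within about 0.08 rad of it the key drops in.
- clutch (a joint): Brass spring plunger in the bore, its top 37 mm below the hub's face. Value in m: 0 up, grows as it is pressed down, about 0.009 when the crank's collar is seated on the hub (shaft 46 mm down). It pushes back with 7 N at first, 11 N when seated, enough to lift a crank that is let go.
- straightedge: Bystander: loose steel straightedge 300 x 30 x 6 mm lying flat; origin at the centre of its underside.
- yoke: Bystander: loose nickel-plated C-shaped squeezer yoke, about 130 x 100 x 18 mm, lying flat; origin at about its middle, underside.
- sizing_block: Bystander: loose stubby steel sizing block 40 x 50 x 30 mm; origin at the centre of its underside.
- rivet_jar: Bystander: closed glass jar of diameter 56 mm, 75 mm high, standing; origin at the centre of its underside.
- screwdriver: Bystander: loose screwdriver with a yellow handle lying flat; origin on its underside.
- caddy: Bystander: fixed orange plastic rivet caddy 130 x 210 x 43 mm with four lidded compartments; origin at the centre of its underside.
There are look-alikes about, which are no part of the job. Leave any purple look-alike of the rest alone. What is meant by the crank is not green, and is the smaller of those in its own colour.

How it is judged (in metres and radians):
On the way, in this order (a step that is already met when the one before it is completed fails the run):
1. the crank is lifted clear of its rest in the gripper (z of crank in the frame of rest above 0.063 m and contact force between the fingers and crank above 1 N), for 0.1 s.
2. the key has slipped into the keyway: the shaft is more than 22 mm down the bore (z of crank in the frame of bore below -0.022 m and horizontal distance between crank and bore below 0.005 m), for 0.05 s.
At the end, for the whole second after the job is handed in: The shaft is in the bore (axis within 5 mm, upright within 0.1 rad) with its end at least 43 mm below the hub's face (collar within 3 mm of the hub), the clutch is pressed more than 6 mm, and the gripper's fingers still hold the crank (more than 2 N), through the last second (z of crank in the frame of bore below -0.043 m and horizontal distance between crank and bore below 0.005 m and angle between the z axis of crank and the z axis of bore, either way round below 0.1 rad and value of joint clutch above 0.006 m and contact force between the fingers and crank above 2 N); the arm keeps its last pose, push and grip.
It fails at once if straightedge is moved by more than 20 mm (distance of straightedge from where it was at the start of the episode above 0.02 m).
It fails at once if yoke is moved by more than 20 mm (distance of yoke from where it was at the start of the episode above 0.02 m).
It fails at once if sizing block is moved by more than 20 mm (distance of sizing_block from where it was at the start of the episode above 0.02 m).
It fails at once if rivet jar is moved by more than 20 mm (distance of rivet_jar from where it was at the start of the episode above 0.02 m).
It fails at once if screwdriver is moved by more than 20 mm (distance of screwdriver from where it was at the start of the episode above 0.02 m).
It also fails if it takes over 51 s, if anything falls off the work surface, if the arm or the gripper's body presses on something with over 40 N, if the wrist force passes 120 N, or if a joint passes its speed limit or range.

## Working session

There is one attempt and no reset: what is moved stays moved. The work goes in short steps, Python scripts to look and compute and a tool call to move; the robot and the scene stay as the last step left them, time stands still between calls to the robot, and variables do not carry over. Pictures are saved under pics/ and viewed, at most 10 in all, crops included, and the job is handed in when it is done.

Besides the shell and the picture viewer there is one more tool, called in YAML: its name, and indented under it one key for each argument. move_arm: Moves the arm, as the interface text tells. Its arguments: {"type":"object","properties":{"moves":{"type":"array"},"jaw":{"type":"number"}},"required":["moves"]}

```bash
mkdir -p pics; python3 - <<'E'
from bench import *
import cv2,numpy as np
for c in("scene","top"):
    im=snapshot(c); cv2.imwrite(f"pics/{c}0.png",im)
    for t in("crank","grip","rest","bore","counter","key"):
        for d in place_of(c,t)[:4]: print(c,t,np.round(d["xy"]),round(d["score"],2))
    m=camera_model(c);print(m["fx"],m["cx"],m["cy"],np.round(m["world_to_cam"],3).tolist())
print(observe())
E
```

```text
scene crank [368. 224.] 0.8
scene crank [322. 189.] 0.79
scene crank [245. 205.] 0.64
scene grip [241. 181.] 0.87
scene grip [327. 170.] 0.73
scene grip [369. 203.] 0.69
scene rest [315. 222.] 0.87
scene rest [319. 195.] 0.86
scene rest [328. 187.] 0.65
scene rest [283. 178.] 0.64
scene bore [240. 226.] 0.89
scene counter [240. 258.] 0.64
scene key [362. 219.] 0.89
scene key [246. 198.] 0.69
scene key [328. 189.] 0.67
464.4454629470471 286.60046749157664 200.75177498119047 [[0.814, 0.581, 0.002, -413.26], [0.314, -0.437, -0.843, -91.294], [-0.489, 0.686, -0.538, 1718.811], [0.0, 0.0, 0.0, 1.0]]
top crank [204. 213.] 0.8
top crank [281. 274.] 0.77
top crank [232. 144.] 0.67
top grip [227. 139.] 0.82
top grip [200. 208.] 0.75
top grip [279. 272.] 0.57
top rest [255. 196.] 0.95
top rest [205. 211.] 0.87
top rest [200. 272.] 0.59
top bore [358. 213.] 0.78
top bore [293. 135.] 0.59
top counter [350. 214.] 0.83
top counter [116. 172.] 0.32
top counter [199. 211.] 0.29
top key [289. 134.] 0.56
499.3154721815055 274.6347750834537 206.7796649353167 [[-0.002, -1.0, -0.002, 9.125], [-0.992, 0.0
[... 211 characters left out ...]
1]), 'joint_velocities': array([-5.67105894e-04,  6.76991518e-04, -2.78897190e-04, -5.09728722e-04,
        2.50333892e-05, -2.63965659e-03]), 'effort': array([-1.42751909e-03, -4.45780599e+01, -2.90837574e+01, -3.86509555e-04,
        5.40106594e-04,  1.81077404e-06]), 'ee_pos': array([ 141.3180138 , -531.54326853,  250.32637784]), 'tool_rot': array([[ 9.66440672e-01,  2.56889915e-01,  6.02971388e-06],
       [ 2.56889915e-01, -9.66440671e-01, -2.26222807e-05],
       [ 1.59249632e-08,  2.34120649e-05, -1.00000000e+00]]), 'wrist_force': array([0.25832958, 0.24889186, 0.69580303]), 'torque': array([ 0.05002551, -0.01264975, -0.00762265]), 'grasp_force': 0.0, 'finger_gap': 0.9994459867346371}
```

```bash
sleep 1; ls pics
```

```text
scene0.png
top0.png
```

```bash
python3 - <<'E'
import cv2
a=cv2.imread("pics/top0.png")[80:330,90:430];cv2.imwrite("pics/top0c.png",cv2.resize(a,(782,575),interpolation=cv2.INTER_CUBIC))
a=cv2.imread("pics/scene0.png")[120:320,180:440];cv2.imwrite("pics/scene0c.png",cv2.resize(a,(780,600),interpolation=cv2.INTER_CUBIC))
E
```

```text
(no output)
```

View pics/top0c.png

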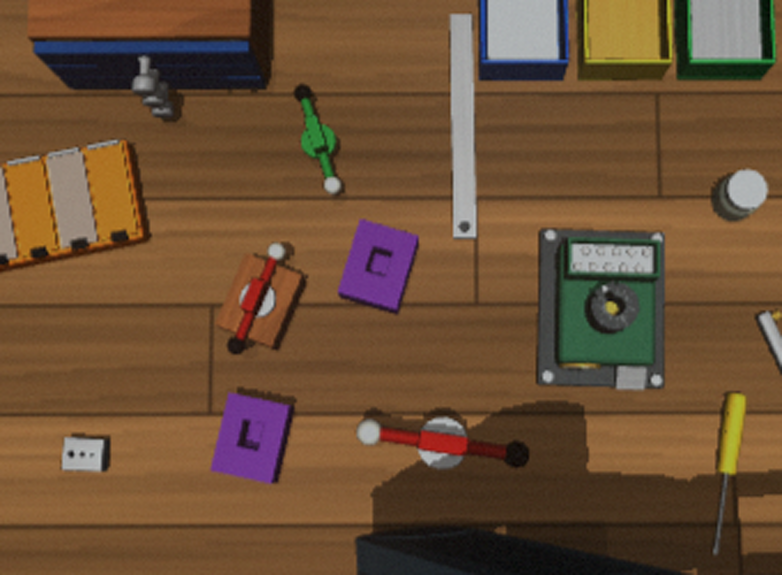

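View pics/scene0c.png

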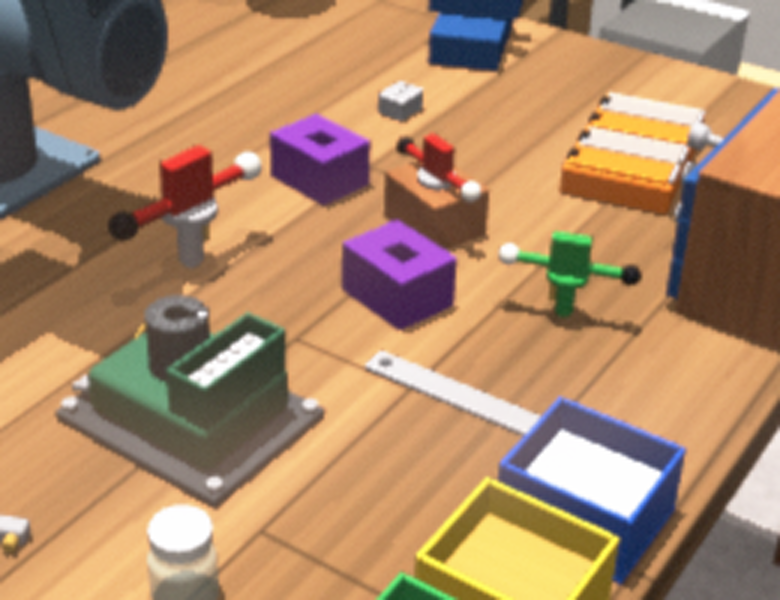

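The first crop shows the small red crank in the wooden rest at top-camera pixel ~(202,210), with the white ball at (210,189) and the black ball at (193,230). The hub is at ~(356,213), with its white mark towards the upper left. The scene view confirms the crank at (326,171) and the hub at ~(239,226).

```bash
cat > h.py <<'E'
from bench import *
import cv2,numpy as np
def ray(c,xy,T=None):
    m=camera_model(c)
    d=np.array([(xy[0]-m["cx"])/m["fx"],(xy[1]-m["cy"])/m["fy"],1.])
    if c=="wrist":
        s=T; tc=m["tool_from_camera"]; o=s["ee_pos"]+s["tool_rot"]@tc[:3,3]; return o,s["tool_rot"]@tc[:3,:3]@d
    W=np.linalg.inv(m["world_to_cam"]); return W[:3,3],W[:3,:3]@d
def at(c,xy,z,T=None):
    o,d=ray(c,xy,T); return np.round(o+d*(z-o[2])/d[2],1)
E
python3 - <<'E'
from h import *
for n,p,z in(("grip top",(202.2,209.6),110),("white",(210,189.1),76),("black",(192.6,230),76),("hub",(356.3,213),118),("mark",(352.6,205.2),118)): print(n,at("top",p,z))
for n,p,z in(("grip",(327,170),92),("bore",(240,226),118),("mark",(180+201/3,120+314/3),118)): print(n,at("scene",p,z))
print(at("top",(90+440/2.3,80+440/2.3),140))
print(camera_model("wrist"))
E
```

```text
grip top [513.5 205.3 110. ]
white [575.7 189.3  76. ]
black [460.6 236.1  76. ]
hub [ 502.2 -213.3  118. ]
mark [ 523.5 -203.8  118. ]
grip [516.3 222.8  92. ]
bore [ 512.7 -223.3  118. ]
mark [ 524.  -207.5  118. ]
[346.2  -9.5 140. ]
{'fx': 325.2768939620398, 'fy': 325.2768939620398, 'cx': 278.276399516493, 'cy': 211.31705223592002, 'tool_from_camera': array([[ 3.06854645e-04, -9.49038863e-01, -3.15158915e-01,
         8.03642440e+01],
       [ 9.99999952e-01,  2.78765553e-04,  1.34203050e-04,
         4.94670734e-01],
       [-3.95084605e-05, -3.15158941e-01,  9.49038903e-01,
        -1.22914008e+02],
       [ 0.00000000e+00,  0.00000000e+00,  0.00000000e+00,
         1.00000000e+00]])}
```

move_arm:
  moves: [554,-624,0,0,0,37,554,-624,0,0,0,37,554,-624,0,0,0,37,554,-624,0,0,0,37,554,-624,0,0,0,37,554,-624,0,0,0,37,554,-624,0,0,0,37,554,-624,0,0,0,37,554,-624,0,0,0,37,554,-624,0,0,0,37,554,-624,0,0,0,37,554,-624,0,0,0,37,554,-624,0,0,0,37,554,-624,0,0,0,37,554,-624,0,0,0,37,554,-624,0,0,0,37,554,-624,0,0,0,37,554,-624,0,0,0,37,554,-624,0,0,0,37,554,-624,0,0,0,37]

```text
clock: 2.37
ee_pos: [515.1, 212.5, 250.4]
tool_rot: [[0.927, -0.376, 0.0], [-0.376, -0.927, -0.0], [0.0, -0.0, -1.0]]
wrist_force: [0.0, -0.8, 0.5]
finger_gap: 1.0
grasp_force: 0.0
```

move_arm:
  moves: [0,0,0,0,0,0,0,0,0,0,0,0,0,0,0,0,0,0]

```text
clock: 2.62
ee_pos: [514.1, 210.1, 249.9]
tool_rot: [[0.927, -0.375, -0.001], [-0.375, -0.927, -0.001], [-0.001, 0.001, -1.0]]
wrist_force: [-0.2, -0.2, -0.7]
finger_gap: 0.998
grasp_force: 0.0
```

```bash
python3 - <<'E'
from h import *
s=observe(); print(s["ee_pos"],s["tool_rot"].round(4).tolist(),s["q"])
im=snapshot("wrist"); cv2.imwrite("pics/w1.png",im)
for t in("grip","crank","rest"):
    for d in place_of("wrist",t)[:3]: print(t,d["xy"],d["score"],at("wrist",d["xy"],{"grip":92,"crank":14,"rest":0}[t],s))
E
```

```text
[514.13821526 210.13938299 249.87660554] [[0.9268, -0.3755, -0.0012], [-0.3755, -0.9268, -0.0007], [-0.0008, 0.0011, -1.0]] [ 1.87464070e-01  2.69435667e-01  1.52148543e+00 -4.92551120e-04
  1.35196991e+00  2.14328462e+00]
grip [272.6, 195.7] 0.91 [517.7 213.1  92. ]
crank [276.2, 174.2] 0.79 [519.5 209.3  14. ]
crank [494.9, 234.6] 0.6 [353.9  -4.7  14. ]
rest [275.4, 171.8] 0.94 [519.7 210.3   0. ]
rest [317.5, 293.4] 0.88 [348.5 220.2   0. ]
rest [385.1, 86.2] 0.77 [561.6  66.3   0. ]
```

View pics/w1.png

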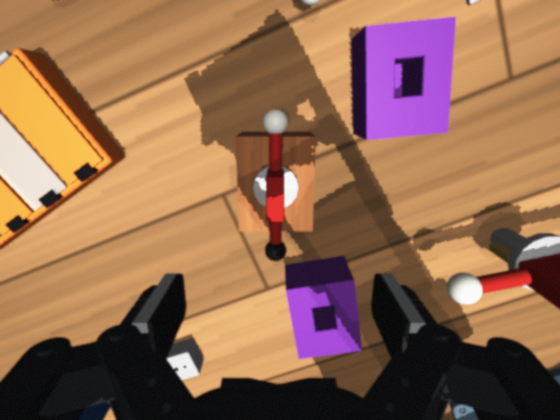

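The wrist view shows the crank almost exactly aligned with the tool. The white ball is at (276,122), the black ball at (276,251) and the grip block at ~(276,195).

```bash
python3 - <<'E'
from h import *
s=observe()
w=at("wrist",(275.7,122),76,s);b=at("wrist",(275.7,251),76,s);c=(w+b)/2
print(w,b,c,np.hypot(*(w-b)[:2]),np.degrees(np.arctan2((w-b)[1],(w-b)[0])))
R=s["tool_rot"];print(np.degrees(np.arctan2(R[1,0],R[0,0])))
for p in(c,np.array([517.7,213.1,92])):
    t=p.copy();t[2]=92;print(R.T@(t-s["ee_pos"]))
E
```

```text
[575.3 185.7  76. ] [459.5 233.3  76. ] [517.4 209.5  76. ] 125.20143769142585 -22.345286637055132
-22.218500558064576
[  2.54675996  -1.64992001 158.68523121]
[  1.46318157  -5.09605664 158.68482943]
```

move_arm:
  moves: [2,-2,40,0,0,0,2,-2,80,0,0,0,2,-2,110,0,0,0,2,-2,130,0,0,0,2,-2,145,0,0,0,2,-2,157,0,0,0,2,-2,157,0,0,0,2,-2,157,0,0,0]

```text
clock: 3.48
ee_pos: [517.0, 210.4, 93.4]
tool_rot: [[0.926, -0.378, -0.001], [-0.378, -0.926, -0.0], [-0.001, 0.001, -1.0]]
wrist_force: [0.4, 0.2, 0.6]
finger_gap: 1.003
grasp_force: 0.0
```

```bash
python3 - <<'E'
from h import *
s=observe(); print(s["ee_pos"],s["tool_rot"].round(4).tolist(),s["wrist_force"])
im=snapshot("wrist"); cv2.imwrite("pics/w2.png",im)
for d in place_of("wrist","grip")[:3]: p=at("wrist",d["xy"],92,s);print(d,s["tool_rot"].T@(p-s["ee_pos"]))
E
```

```text
[516.96693406 210.42566358  93.35027809] [[0.9259, -0.3778, -0.0009], [-0.3778, -0.9259, -0.0002], [-0.0008, 0.0005, -1.0]] [0.35665446 0.24974817 0.58796557]
{'xy': [275.0, 296.4], 'score': 0.98} [-9.91529060e-05 -6.20530299e-01  1.34995374e+00]
```

View pics/w2.png

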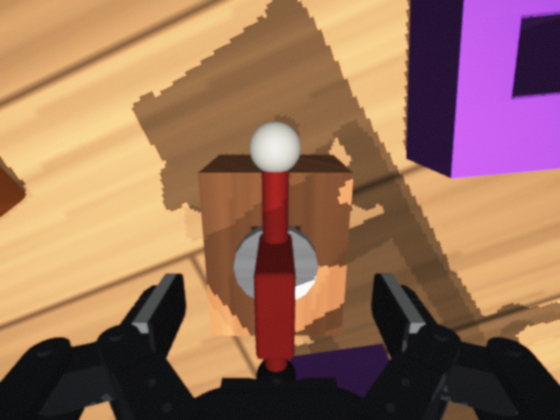

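The grip block is centred between the fingers at ~(275,296), so I close the gripper.

move_arm:
  moves: [0,-0.5,0.5,0,0,0,0,-0.5,0.5,0,0,0,0,-0.5,0.5,0,0,0,0,-0.5,0.5,0,0,0,0,-0.5,0.5,0,0,0,0,-0.5,0.5,0,0,0,0,-0.5,0.5,0,0,0,0,-0.5,0.5,0,0,0,0,-0.5,0.5,0,0,0,0,-0.5,0.5,0,0,0,0,-0.5,0.5,0,0,0,0,-0.5,0.5,0,0,0]
  jaw: -1

```text
clock: 4.58
ee_pos: [517.6, 211.9, 93.1]
tool_rot: [[0.926, -0.376, 0.001], [-0.376, -0.926, 0.0], [0.0, -0.0, -1.0]]
wrist_force: [-0.3, -0.0, 4.9]
finger_gap: 0.177
grasp_force: 59.1
```

move_arm:
  moves: [0,0,-15,0,0,0,0,0,-35,0,0,0,0,0,-55,0,0,0,0,0,-75,0,0,0,0,0,-110,0,0,0,0,0,-140,0,0,0,0,0,-140,0,0,0,0,0,-140,0,0,0]

```text
clock: 5.25
ee_pos: [518.0, 211.9, 233.8]
tool_rot: [[0.926, -0.376, 0.003], [-0.376, -0.926, 0.0], [0.002, -0.001, -1.0]]
wrist_force: [0.5, 0.9, -2.9]
finger_gap: 0.181
grasp_force: 59.0
```

move_arm:
  moves: [8,40,0,0,0,-4,16,80,0,0,0,-8,24,120,0,0,0,-12,32,160,0,0,0,-16,40,200,0,0,0,-20,48,240,0,0,0,-24,56,280,0,0,0,-28,64,320,0,0,0,-32,72,360,0,0,0,-36,80,400,0,0,0,-40,86,435,0,0,0,-43,90,455,0,0,0,-45,90,465,0,0,0,-45,90,465,0,0,0,-45,90,465,0,0,0,-45,90,465,0,0,0,-45]

```text
clock: 6.58
ee_pos: [425.5, -251.2, 231.8]
tool_rot: [[0.921, 0.389, -0.001], [0.389, -0.921, 0.002], [-0.0, -0.003, -1.0]]
wrist_force: [0.2, 0.8, -1.8]
finger_gap: 0.179
grasp_force: 59.6
```

```bash
python3 - <<'E'
from h import *
s=observe(); print(s["ee_pos"],s["tool_rot"].round(4).tolist(),s["wrist_force"],s["grasp_force"])
im=snapshot("wrist"); cv2.imwrite("pics/w3.png",im)
for t,z in(("bore",118),("counter",0)):
  for d in place_of("wrist",t)[:3]: print(t,d,at("wrist",d["xy"],z,s))
E
```

```text
[ 425.54360783 -251.15267774  231.84634844] [[0.9212, 0.3891, -0.0013], [0.3891, -0.9212, 0.0022], [-0.0003, -0.0025, -1.0]] [ 0.19934928  0.77401416 -1.82176352] 59.645628333091736
bore {'xy': [275.7, 99.0], 'score': 0.61} [ 501.4 -217.3  118. ]
bore {'xy': [276.9, 294.5], 'score': 0.33} [ 359.  -278.2  118. ]
counter {'xy': [278.2, 101.7], 'score': 0.85} [ 500.8 -219.1    0. ]
```

View pics/w3.png

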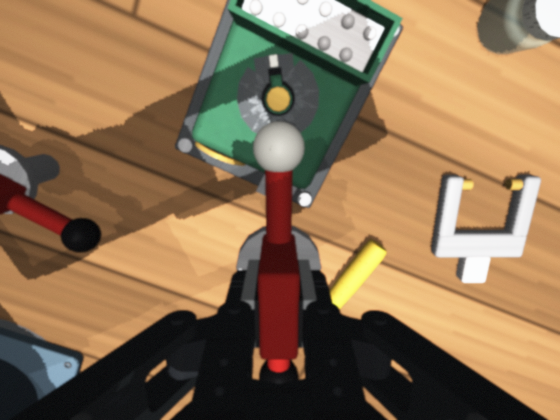

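The wrist view shows the hub at ~(277,98), with the keyway and white mark pointing almost straight up in the image, at (274,62). I enlarge this part to measure it.

```bash
python3 - <<'E'
import cv2
a=cv2.imread("pics/w3.png")[45:145,225:330];cv2.imwrite("pics/w3c.png",cv2.resize(a,None,fx=6,fy=6,interpolation=cv2.INTER_CUBIC))
E
```

```text
(no output)
```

View pics/w3c.png

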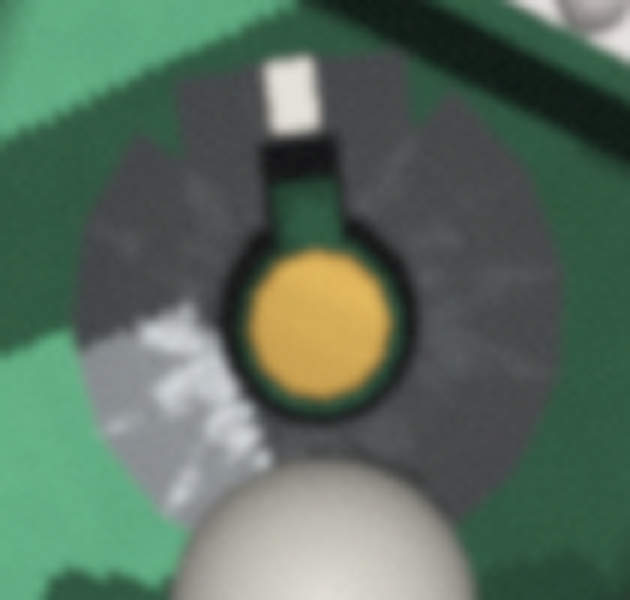

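```bash
python3 - <<'E'
from h import *
s=observe();R=s["tool_rot"]
f=lambda x,y:(225+x/6-.4,45+y/6-.4)
b=at("wrist",f(318,320),118,s)
for p in((300,142),(292,96),(301,160)):
    m=at("wrist",f(*p),118,s);d=m-b;print(m,np.hypot(d[0],d[1]),"yaw",np.degrees(np.arctan2(d[1],d[0])))
print("bore",b,"tool yaw",np.degrees(np.arctan2(R[1,0],R[0,0])))
for e in((222,320),(415,320)):print(at("wrist",f(*e),118,s))
z=s["ee_pos"][2]-17
for p in((279,148),(279,371)): q=at("wrist",p,z,s);print("ball in tool",R.T@(q-s["ee_pos"]))
# automatic ball centre
im=cv2.imread("pics/w3.png");g=cv2.cvtColor(im,cv2.COLOR_BGR2HSV)
mask=((g[...,1]<60)&(g[...,2]>90)).astype(np.uint8);mask[:124]=0;mask[176:]=0;mask[:,:250]=0;mask[:,310:]=0
print(cv2.minEnclosingCircle(cv2.findNonZero(mask)))
E
```

```text
[ 519.7 -209.4  118. ] 18.89153249474488 yaw 29.142977981971637
[ 523.7 -206.7  118. ] 23.70358622656079 yaw 30.134642492260223
[ 518.  -210.2  118. ] 17.01763790894613 yaw 29.577838681261326
bore [ 503.2 -218.6  118. ] tool yaw 22.98524111845105
[ 498.8 -208.4  118. ]
[ 507.5 -228.8  118. ]
ball in tool [62.20455908  0.76589284 17.0268414 ]
ball in tool [-57.29811217   0.8038228   17.01557488]
((272.0, 148.0), 32.5577392578125)
```

move_arm:
  moves: [30,0,0,0,0,-3,60,0,0,0,0,-6,84,-0.5,0,0,0,-6.5,84,-0.5,10,0,0,-6.5,84,-0.5,20,0,0,-6.5,84,-0.5,25,0,0,-6.5,84,-0.5,25,0,0,-6.5,84,-0.5,25,0,0,-6.5,84,-0.5,25,0,0,-6.5]

```text
clock: 7.48
ee_pos: [502.5, -220.2, 208.1]
tool_rot: [[0.872, 0.49, 0.0], [0.49, -0.872, -0.0], [0.0, 0.0, -1.0]]
wrist_force: [0.1, -0.6, -2.2]
finger_gap: 0.18
grasp_force: 59.8
```

```bash
python3 - <<'E'
from h import *
s=observe();R=s["tool_rot"]; print(s["ee_pos"],R.round(4).tolist(),s["wrist_force"])
print("yaw",np.degrees(np.arctan2(R[1,0],R[0,0])),"to bore",R.T@(np.array([503.2,-218.6,118])-s["ee_pos"]))
m=camera_model("scene")["world_to_cam"]
im=snapshot("scene")
for t in ("crank","bore","grip"):print([(d["xy"],round(d["score"],2)) for d in place_of("scene",t)[:3]])
cv2.imwrite("pics/s4.png",cv2.resize(im[130:270,160:340],None,fx=4,fy=4,interpolation=cv2.INTER_CUBIC))
E
```

```text
[ 502.5064791  -220.16980403  208.11067263] [[0.8718, 0.4898, 0.0002], [0.4898, -0.8718, -0.0002], [0.0, 0.0003, -1.0]] [ 0.08996942 -0.64832268 -2.22676682]
yaw 29.330290592745914 to bore [ 1.37058418 -1.05591167 90.11040521]
[([236.9, 220.3], 0.97), ([246.3, 207.5], 0.89), ([367.2, 223.2], 0.67)]
[([236.6, 224.9], 0.91)]
[([236.1, 194.7], 0.77), ([371.0, 201.3], 0.69), ([240.4, 182.5], 0.61)]
```

View pics/s4.png

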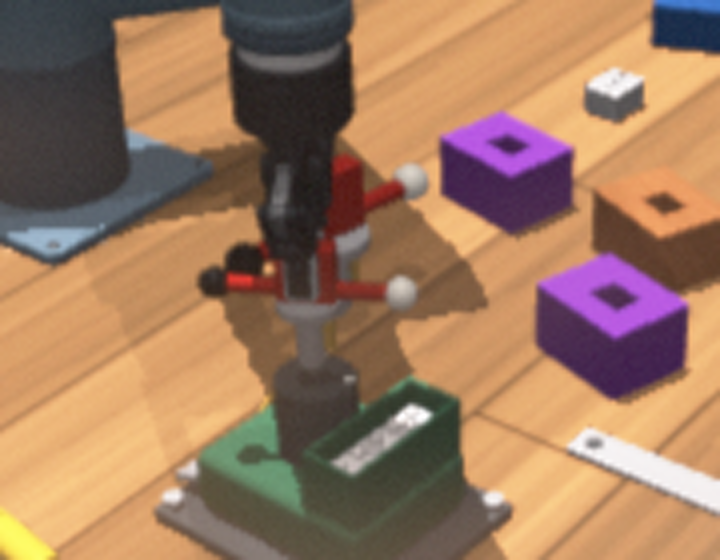

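The crank shaft stands just above the hub bore (shaft at ~(311,345) in the crop, hub at ~(316,385)), so I start the descent.

move_arm:
  moves: [1,-1.4,2,0,0,0,1,-1.4,5,0,0,0,1,-1.4,8,0,0,0,1,-1.4,11,0,0,0,1,-1.4,14,0,0,0,1,-1.4,17,0,0,0,1,-1.4,20,0,0,0,1,-1.4,22,0,0,0,1,-1.4,22,0,0,0,1,-1.4,22,0,0,0]

```text
clock: 8.52
ee_pos: [503.1, -218.0, 185.7]
tool_rot: [[0.871, 0.491, -0.0], [0.491, -0.871, 0.0], [-0.0, -0.0, -1.0]]
wrist_force: [1.0, 0.1, -2.2]
finger_gap: 0.176
grasp_force: 59.8
```

move_arm:
  moves: [0,0,2,0,0,0,0,0,4,0,0,0,0,0,6,0,0,0,0,0,8,0,0,0,0,0,10,0,0,0,0,0,12,0,0,0,0,0,14,0,0,0,0,0,16,0,0,0,0,0,16,0,0,0,0,0,16,0,0,0]

```text
clock: 9.35
ee_pos: [503.0, -218.0, 169.7]
tool_rot: [[0.871, 0.491, -0.0], [0.491, -0.871, 0.0], [-0.0, -0.0, -1.0]]
wrist_force: [-0.4, -0.0, -2.5]
finger_gap: 0.18
grasp_force: 59.8
```

move_arm:
  moves: [0,0,3,0,0,0,0,0,6,0,0,0,0,0,9,0,0,0,0,0,11,0,0,0,0,0,13,0,0,0,0,0,15,0,0,0,0,0,16,0,0,0,0,0,16,0,0,0,0,0,16,0,0,0]

```text
clock: 10.1
ee_pos: [503.2, -218.1, 154.6]
tool_rot: [[0.871, 0.491, 0.0], [0.491, -0.871, -0.0], [0.0, 0.001, -1.0]]
wrist_force: [-2.0, 2.1, 6.0]
finger_gap: 0.181
grasp_force: 61.0
```

move_arm:
  moves: [0,0,1,0,0,0,0,0,2,0,0,0,0,0,3,0,0,0,0,0,4,0,0,0,0,0,4,0,0,0,0,0,4,0,0,0]

```text
clock: 10.6
ee_pos: [503.2, -218.1, 151.1]
tool_rot: [[0.871, 0.491, 0.001], [0.491, -0.871, -0.001], [0.0, 0.001, -1.0]]
wrist_force: [-2.5, 2.0, 7.9]
finger_gap: 0.18
grasp_force: 61.4
```

move_arm:
  moves: [0,0,1,0,0,0,0,0,2,0,0,0,0,0,2.5,0,0,0,0,0,2.5,0,0,0,0,0,2.5,0,0,0]

```text
clock: 11.02
ee_pos: [503.2, -218.1, 151.0]
tool_rot: [[0.871, 0.491, 0.002], [0.491, -0.871, -0.002], [0.001, 0.002, -1.0]]
wrist_force: [-8.2, 4.9, 25.2]
finger_gap: 0.178
grasp_force: 63.7
```

```bash
python3 - <<'E'
from h import *
im=snapshot("scene");cv2.imwrite("pics/s5.png",cv2.resize(im[150:270,180:300],None,fx=5,fy=5,interpolation=cv2.INTER_CUBIC))
s=observe();print(s["ee_pos"],s["wrist_force"],s["clock"])
E
```

```text
[ 503.20777271 -218.08008557  151.0398528 ] [-8.3003606   5.12444668 25.96544956] 11.0667
```

View pics/s5.png

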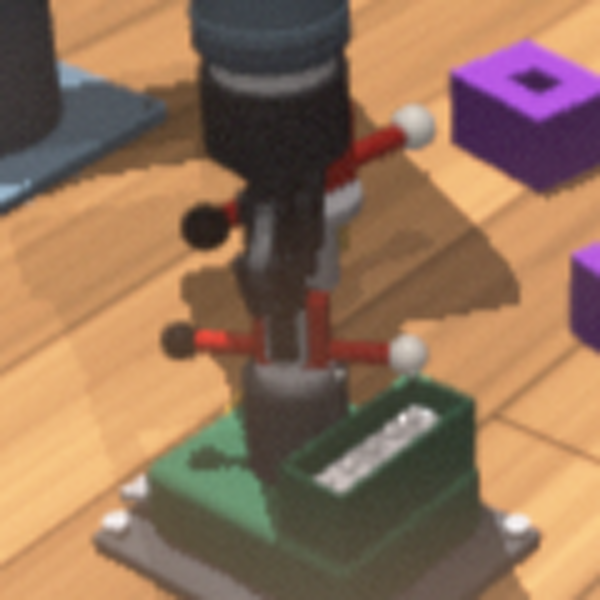

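The collar rests on the hub at ~(295,380) with no gap visible, and the fingers still hold the crank. I hand in the job.

```bash
python3 -c "
from bench import *
print(hand_in())"
```

```text
the job is handed in; nothing more can be done
None
```

The crank's collar is home on the hub with the key in the keyway, the gripper is still holding it and pushing down with about 26 N, and the job is handed in; no verdict came back.

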